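Open the shelf stop and put the bottle tray away

TASK

Press down the orange ratchet release on the blue jaw of the shelf stop, then push the jaw all the way back along its bar to the black end stop. Then push the steel tray with its two bottles straight into the widened bay until its far edge comes up against the wooden fence. Only press and push with the fingers: lift or carry nothing, keep the bottles in the tray, and leave the other things on the shelf where they are.

Things in the scene. Friction and masses are not known exactly. Their poses are not given: they have to be found in the camera images.
- stop: Adjustable shelf stop, fixed to the shelf, yaw up to 0.25 rad. Origin on the shelf under the bar's centre line; +x away from the robot, y along the bar. Wooden fence 24 mm thick (x -12 to +12), 20 mm high, under a toothed steel bar (top 41 mm), y -113 to +132 mm. Fixed wooden cheek at y -112 to -100, x -66 to +12, 48 mm high. Black end stop at y +118 to +132 mm, 50 mm high.
- bay_back (a point): Point on the fence's front face, 10 mm above the shelf, in the middle of the fully opened bay: at x -12, y -15 mm in the stop's axes. The bay is the space in front of the fence between cheek and jaw; with the jaw fully back it is 170 mm wide. The tray's far edge belongs against this face.
- jaw (a joint): Travel of the pale blue jaw along the bar in m, growing along the stop's +y: 0 is a bay 60 mm wide, 0.11 fully back at the end stop. Starts at 0.01 to 0.045 (bay too narrow for the tray). Ratchet teeth stop it within about 4 mm until the release is down; then it slides with about 1.5 N friction and stays where left.
- jaw_face (a point): Point on the jaw's upright inner face, which looks into the bay (the stop's -y): 28 mm up, 40 mm in front of the bar's centre line. It is the face of a plate 12 mm thick, 11 to 66 mm in front of that line, 3 to 48 mm high. Behind it a carriage 45 mm long (along y from the face), 44 mm wide, 47 mm high rides on the bar. Axes as the stop's.
- release (a joint): How far the release is pressed down, m: 0 up (locked), 0.009 fully down. It lets go of the teeth beyond 0.006, needs about 3 N to move, and stays down where it is left. It starts at 0.
- release_top (a point): Centre of the top face of the orange release tab, 40 mm (along the stop's x) by 32 mm, on top of the jaw's carriage: 26.5 mm along the stop's +y from the jaw's inner face, over the bar. 62 mm above the shelf when up, 53 mm when down.
- tray_mid (a point): Centre of the loose open stainless steel tray, at half height (12.5 mm). 120 x 120 mm, 25 mm high, walls 3 mm, about 0.35 kg empty, a dividing wall along its x. Starts in front of the stop, far edge 70 to 95 mm short of the fence, square to it within 0.08 rad, within 15 mm sideways of the middle of the fully opened bay. Axes: x away from the robot, y left.
- bottle1_mid (a point): Middle of a closed glass bottle with pale blue cap lying on its side in the tray's right (-y) lane, along the tray's x, 46 mm thick, 105 mm long, 0.14 kg; its top is 49 mm above the shelf.
- bottle2_mid (a point): The same kind of bottle, with white cap, in the tray's left (+y) lane.
- warmer: White bottle warmer, fixed, 132 mm across, 105 mm high, with a toggle box in front; origin under its centre. Leave it alone.
- switch (a joint): The warmer's toggle switch, rad: 0 leaning to the robot (off), as it starts. Leave it alone.
- dispenser: Pale blue push dispenser with a white pump head, 72 mm across, 162 mm high; origin under its centre. Leave it alone.
- teether: Pink silicone teether ring lying flat, 72 mm across, 13 mm thick; origin under its centre. Leave it alone.
- cup: White cup, 72 mm across, 80 mm high; origin under its centre. Leave it alone.
- jar: Closed jar, 68 mm across, 70 mm high, behind the stop; origin under its centre. Leave it alone.
- can: Low tin with pale blue label, 90 mm across, 65 mm high, behind the stop; origin under its centre. Leave it alone.
Mind the look-alikes: they are no part of the job. Several things look just like the part that bears tray_mid: the one meant starts farthest to the robot's right.

How it is judged:
By the outcome, as a careful person would: the job done as asked, in the order asked, and still so for the second after the job is handed in, with the robot touching nothing.
It also fails if it takes over 53 s, if anything falls off the work surface, if the arm or the gripper's body presses on something with over 40 N, if the wrist force passes 120 N, or if a joint passes its speed limit or range.

ROBOT

A 7-joint arm with a two-finger parallel gripper is mounted at the origin on the work surface. World frame = base frame: x ahead of the robot, y to its left, z up, the work surface at z = 0. Lengths are in m, angles in degrees, forces in N, time in s.
With the tool pointing down it reaches from about 0.35 to 0.9 m from the base axis. Payload 8.1 kg.
Tool frame: the origin (TCP) lies at the very end of the fingers, on their centre line; the grasp point (between the pads) lies 19 mm behind it (arm.pinch_z is the distance from the TCP to the grasp point, in m); z points along the fingers, y is the line along which they close (so a half turn about z gives the same grasp; the last joint's range is limited). The gripper opens to 92 mm and grips with 3 to 60 N. Pads are 19 mm wide; open, the fingers measure 130 mm over their backs; the gripper's body (75 mm by 190 mm) begins 47 mm behind the grasp point.
Start: joints at [-5.879, 24.895, 1.432, 90.138, -0.665, 64.973, -4.303], TCP at [0.625, -0, 0.227] pointing down, gripper open.
Joint ranges: [-149.89, 149.89], [-25.12, 119.58], [-72.63, 75.52], [4.76, 147.25], [-75.54, 255.54], [6.69, 114.76], [-157.13, 157.13]. Speed limits (degrees/s): [127.2, 127.2, 172.46, 172.46, 180, 180, 180].

INTERFACE

Orientations are given as [roll, pitch, yaw] about the fixed x, y, z axes, in that order (R = Rz(yaw) Ry(pitch) Rx(roll)).
In Python, from rig import sensors, camera, calibration, job, arm gives the robot as it stands.
- The arm moves only by the tool play_rows, never from a script. Its argument "moves" is a list of rows, each an object with "linear": the shift along the world's x, y, z in units of 25 mm (1.0 is 25 mm), a list of three; "rot": the turn, a rotation vector about the world's x, y, z in units of 8 degrees (1.0 is 8 degrees), a list of three. A call has 1 to 12 rows; each row shifts and turns the commanded pose from where the row before left it; what a row does not reach is not made up. A row lasts 1/10 s, in which the tool goes at most 50 mm and 8.59 degrees, less where a joint would pass 70% of its speed; a pose out of reach is approached as far as the arm can. A call is refused whole if a number of a shift passes 1 or a number of a turn 1, either way. A call with a gripper value outside its range is refused whole. "claw" is the opening, from 0 (shut) to 1 (fully open), set as the call begins (left out, the last holds). The fingers move at their own pace and stop on an object; "force" is the grip in N (left out, the last holds). Time passes only in rows, so rows that do not move let the fingers close. It gives the time, the measured TCP pose, the force, the opening and the grip force at its end, in the units of the state.
- sensors.read_state(): the state, without advancing time (a new reading comes with each control period).
- camera(name): name is "scene" or "side" or "wrist"; returns the picture (384x512x3 uint8, blue, green, red); there is no depth.
- calibration(name): a dict with "vertical_fov" (degrees; the focal length in pixels is half the picture's height over the tangent of half this angle, whatever the lens; pixels are square), "cx", "cy" (the principal point, pixels), "T" (4x4, takes a point from camera to world coordinates). Camera axes: x right, y up, looking along -z (the intrinsics and any distortion apply to the point x, -y, -z); pixel columns grow to the right and rows downward; lengths in m; the calibration is good to about 2 mm. A picture is of the moment at which its call begins: read the wrist's pose just before it. calibration takes no time and is no camera call; for the wrist camera it gives the pose at the moment of the call.
- job.close_job(): hands the job in; it is judged then, once.
The state is a dict: "clock": time; "joints": joint angles; "qd": joint speeds; "joint_torque": joint torques, N m; "eef_pos": TCP position; "orientation": TCP orientation; "wrist_force": force on the tool from outside, world axes, zero at the start; "torque": the same for the moment, N m; "gripper_width": finger opening in m; "grasp_force": force on a finger pad.
Only numpy, scipy, OpenCV 4.12 (cv2) and the standard library are available. Lean on these libraries where they do the work, as an engineer would, in place of code of your own. Each camera call takes 0.05 s, during which the arm holds its last target. There are 200 camera calls.

## Working session

There is one attempt and no reset: what is moved stays moved. The work goes in short steps, Python scripts to look and compute and a tool call to move; the robot and the scene stay as the last step left them, time stands still between calls to the robot, and variables do not carry over. Pictures are saved under pics/ and viewed, at most 13 in all, crops included, and the job is handed in when it is done.

Besides the shell and the picture viewer there is one more tool, called after ">>>" as a command line: name --argument value ..., lists and objects as JSON in quotes. play_rows: Moves the arm, as the interface text tells. Its arguments: {"type":"object","properties":{"moves":{"type":"array","items":{"type":"object","properties":{"linear":{"type":"array","items":{"type":"number"}},"rot":{"type":"array","items":{"type":"number"}}}}},"claw":{"type":"number"},"force":{"type":"number"}},"required":["moves"]}

```bash
mkdir -p pics; ls; python3 - <<'E'
from rig import sensors,camera,calibration
import cv2,numpy as np
for n in("scene","side","wrist"):
    c=calibration(n);print(n,{k:(np.round(v,3).tolist()) for k,v in c.items()})
    cv2.imwrite(f"pics/{n}0.png",camera(n))
print(sensors.read_state()["clock"])
E
```

```text
pics
scene {'vertical_fov': 54.667, 'cx': 251.947, 'cy': 190.013, 'T': [[-0.657, -0.559, 0.506, 1.107], [0.754, -0.494, 0.434, 0.388], [0.007, 0.666, 0.746, 0.818], [0.0, 0.0, 0.0, 1.0]]}
side {'vertical_fov': 42.319, 'cx': 252.54, 'cy': 193.317, 'T': [[0.862, 0.341, -0.376, -0.018], [-0.507, 0.554, -0.661, -1.133], [-0.017, 0.76, 0.65, 1.158], [0.0, 0.0, 0.0, 1.0]]}
wrist {'vertical_fov': 68.149, 'cx': 257.641, 'cy': 194.215, 'T': [[1.0, 0.0, 0.002, 0.625], [-0.001, 0.965, 0.263, 0.07], [-0.002, -0.263, 0.965, 0.386], [0.0, 0.0, 0.0, 1.0]]}
0.15
```

View pics/scene0.png

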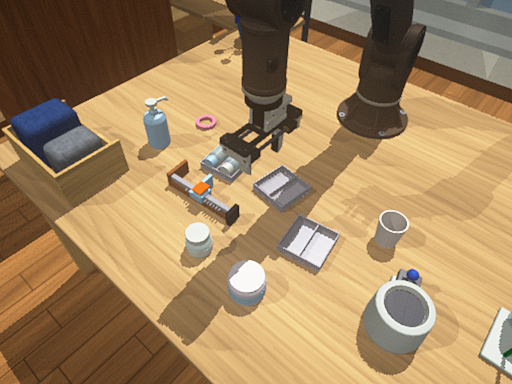

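View pics/side0.png

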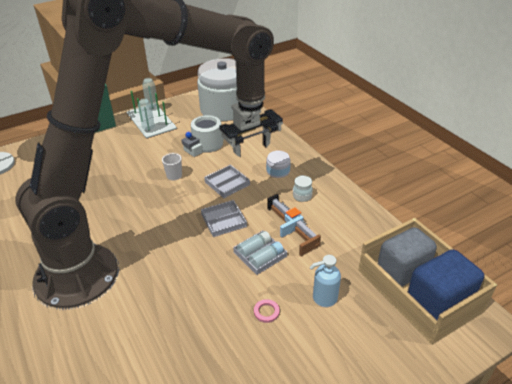

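View pics/wrist0.png

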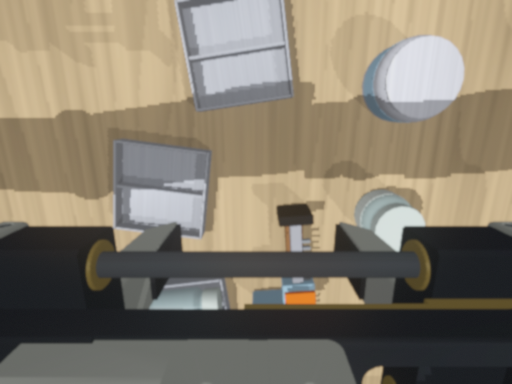

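Three tray-like things: side view (262,252) with two bottles, (223,218) and (228,180), both empty. The one at (262,252) is the farthest to the robot's right and holds the bottles, so it fits. I'll confirm that in an enlarged crop and make a first triangulation.

```bash
cat > h.py <<'E'
import numpy as np,cv2
from rig import calibration
def ray(c,uv):
    f=192/np.tan(np.radians(c["vertical_fov"])/2);T=np.array(c["T"])
    d=T[:3,:3]@np.array([(uv[0]-c["cx"])/f,-(uv[1]-c["cy"])/f,-1]);return T[:3,3],d/np.linalg.norm(d)
def plane(c,uv,z):
    o,d=ray(c,uv);return o+d*(z-o[2])/d[2]
def tri(*cu):
    A=np.zeros((3,3));b=np.zeros(3)
    R=[ray(c,u) for c,u in cu]
    for o,d in R:
        P=np.eye(3)-np.outer(d,d);A+=P;b+=P@o
    p=np.linalg.solve(A,b);return p,max(np.linalg.norm((np.eye(3)-np.outer(d,d))@(p-o)) for o,d in R)
def orange(im):
    h=cv2.cvtColor(im,cv2.COLOR_BGR2HSV);m=cv2.inRange(h,(5,200,200),(14,255,255))
    n,l,s,ce=cv2.connectedComponentsWithStats(m);i=1+np.argmax(s[1:,4]);return ce[i],s[i],(l==i).astype(np.uint8)
E
python3 - <<'E'
from h import *
S=cv2.imread("pics/scene0.png");D=cv2.imread("pics/side0.png")
a,sa,_=orange(S);b,sb,_=orange(D);print(a,sa,b,sb)
print(tri((calibration("scene"),a),(calibration("side"),b)))
c=np.hstack([cv2.resize(S[140:240,150:260],None,fx=4,fy=4,interpolation=2)[:400,:400],cv2.resize(D[185:285,225:325],None,fx=4,fy=4,interpolation=2)])
cv2.imwrite("pics/crop1.png",c)
E
```

```text
[200.16216216 187.42342342] [193 182  16  12 111] [292.82608696 212.39130435] [287 209  13   8  46]
(array([ 0.67982461, -0.16738653,  0.05902585]), np.float64(0.0004882966080785257))
```

View pics/crop1.png

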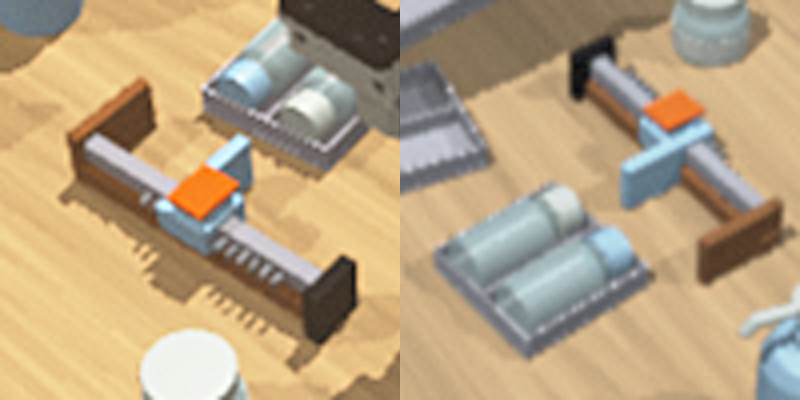

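The crop confirms it: the tray with the pale blue-capped and white-capped bottles stands in front of the stop, whose orange release is at scene (200,187). The release measures (0.680,-0.167,0.059), which fits the stated 62 mm height. Next I move the wrist camera over it with the fingers shut.

>>> play_rows --moves '[{"linear":[0,-0.9,0.5]},{"linear":[0,-1,0.5]},{"linear":[0,-1,0]},{"linear":[0,-1,0]},{"linear":[0,-1,0]},{"linear":[0,-1,0]},{"linear":[0,-1,0]},{"linear":[0,-1,0]},{"linear":[0,-1,0]},{"linear":[0,-0.5,0]},{"linear":[0,0,0]},{"linear":[0,0,0]}]' --claw 0

```text
validation failed for argument at $.mo...
```

```bash
python3 - <<'E'
from rig import sensors,camera,calibration
import cv2,json,numpy as np
c=calibration("wrist");im=camera("wrist");cv2.imwrite("pics/w1.png",im)
json.dump({k:np.array(v).tolist() for k,v in c.items()},open("w1.json","w"))
s=sensors.read_state();print(s["eef_pos"],s["orientation"],s["clock"],s["wrist_force"])
E
```

```text
[ 6.24737446e-01 -6.55123402e-05  2.26264326e-01] [-1.79951187e+02  5.60198094e-03  8.99956336e+01] 0.2 [-0.13724176  1.03160564  0.21427858]
```

View pics/w1.png

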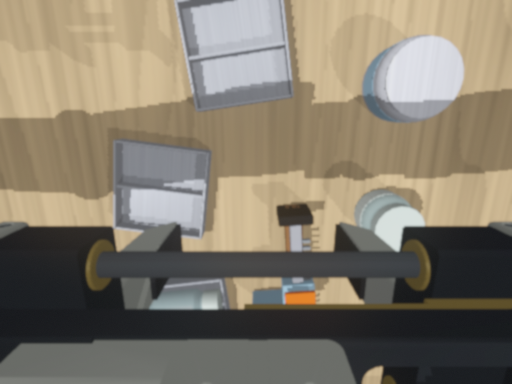

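>>> play_rows --moves '[{"linear":[0,-0.5,0.5],"rot":[0,0,0]},{"linear":[0,-1,0.5],"rot":[0,0,0]},{"linear":[0,-1,0],"rot":[0,0,0]},{"linear":[0,-1,0],"rot":[0,0,0]},{"linear":[0,-1,0],"rot":[0,0,0]},{"linear":[0,-1,0],"rot":[0,0,0]},{"linear":[0,-1,0],"rot":[0,0,0]},{"linear":[0,-1,0],"rot":[0,0,0]},{"linear":[0,-1,0],"rot":[0,0,0]},{"linear":[0,-1,0],"rot":[0,0,0]},{"linear":[0,0,0],"rot":[0,0,0]},{"linear":[0,0,0],"rot":[0,0,0]}]' --claw 0 --force 20

```text
clock: 1.4
eef_pos: [0.6246, -0.2391, 0.2524]
orientation: [180.0, 0.0, 89.9]
wrist_force: [-0.5, 0.4, -0.3]
gripper_width: 0.0017
grasp_force: 0.0
```

```bash
python3 - <<'E'
from rig import sensors,camera,calibration
import cv2,json,numpy as np
c=calibration("wrist");im=camera("wrist");cv2.imwrite("pics/w2.png",im)
json.dump({k:np.array(v).tolist() for k,v in c.items()},open("w2.json","w"))
s=sensors.read_state();print(s["eef_pos"],s["orientation"],s["clock"],s["wrist_force"])
E
```

```text
[ 0.62495749 -0.23766606  0.25227474] [ 1.79974509e+02 -1.59563286e-02  8.99781434e+01] 1.45 [-0.25502791  0.90623407  0.63824972]
```

View pics/w2.png

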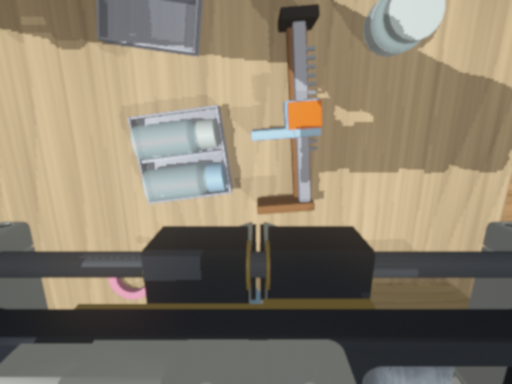

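The wrist picture shows the orange tab at (304,114), the jaw plate at about (286,133), the bar from (299,22) to (304,200), the cheek at (286,205), and the tray corners at (130,117), (219,107), (231,190), (150,201).

```bash
python3 - <<'E'
from h import *
import json
c=json.load(open("w2.json"));W=cv2.imread("pics/w2.png");S=cv2.imread("pics/scene0.png");D=cv2.imread("pics/side0.png")
o,_,m=orange(W);box=cv2.boxPoints(cv2.minAreaRect(np.argwhere(m)[:,::-1].astype(np.float32)))
a=orange(S)[0];b=orange(D)[0]
print("tab",o,tri((calibration("scene"),a),(calibration("side"),b),(c,o)),plane(c,o,.062));B=np.array([plane(c,p,.062) for p in box]);print(B.round(4))
p,q=plane(c,(299,22),.041),plane(c,(304,200),.041);print("bar",p,q,"yaw",np.degrees(np.arctan2(-(p-q)[0],(p-q)[1])))
# bar grey columns per row
g=cv2.cvtColor(W,cv2.COLOR_BGR2HSV)
rows=[];
for r in list(range(30,95,5))+list(range(145,195,5)):
    k=[x for x in range(285,320) if g[r,x,1]<60 and g[r,x,2]>90]
    rows.append((r,k[0],k[-1]) if k else r)
print(rows)
P=np.array([plane(c,u,.025) for u in((130,117),(219,107),(231,190),(150,201))]);print("tray",P.round(4),P.mean(0));
for i in range(4):
    d=P[(i+1)%4]-P[i];print(np.linalg.norm(d),np.degrees(np.arctan2(d[1],d[0])))
for n,u,z in(("plate",(252,133),.048),("endstop",(299,18),.05),("cheek",(286,205),.048),("cheekL",(258,200),.048),("cheekR",(313,199),.048)):print(n,plane(c,u,z))
E
```

```text
Traceback (most recent call last):
  File "h.py", line 16, in orange
    n,l,s,ce=cv2.connectedComponentsWithStats(m);i=1+np.argmax(s[1:,4]);return ce[i],s[i],(l==i).astype(np.uint8)
                                                     ~~~~~~~~~^^^^^^^^^
ValueError: attempt to get argmax of an empty sequence
```

```bash
sed -i 's/(5,200,200),(14,255,255)/(4,180,150),(17,255,255)/' h.py; python3 - <<'E'
from h import *
import json
c=json.load(open("w2.json"));W=cv2.imread("pics/w2.png");S=cv2.imread("pics/scene0.png");D=cv2.imread("pics/side0.png")
o,st,m=orange(W);print(st);box=cv2.boxPoints(cv2.minAreaRect(np.argwhere(m)[:,::-1].astype(np.float32)))
a=orange(S)[0];b=orange(D)[0]
print("tab",o,tri((calibration("scene"),a),(calibration("side"),b),(c,o)),plane(c,o,.062));B=np.array([plane(c,p,.062) for p in box]);print(B.round(4))
p,q=plane(c,(299,22),.041),plane(c,(304,200),.041);print("bar",p,q,"yaw",np.degrees(np.arctan2(-(p-q)[0],(p-q)[1])))
g=cv2.cvtColor(W,cv2.COLOR_BGR2HSV)
rows=[];
for r in list(range(30,95,8))+list(range(145,195,8)):
    k=[x for x in range(285,320) if g[r,x,1]<60 and g[r,x,2]>90]
    rows.append((r,k[0],k[-1]) if k else r)
print(rows)
P=np.array([plane(c,u,.025) for u in((130,117),(219,107),(231,190),(150,201))]);print("tray",P.round(4),P.mean(0));
for i in range(4):
    d=P[(i+1)%4]-P[i];print(np.linalg.norm(d),np.degrees(np.arctan2(d[1],d[0])))
for n,u,z in(("plate",(252,133),.048),("endstop",(299,18),.05),("cheek",(286,205),.048),("cheekL",(258,200),.048),("cheekR",(313,199),.048)):print(n,plane(c,u,z))
E
```

```text
[289 102  32  26 744]
tab [304.9233871  114.34811828] (array([ 0.68103767, -0.16657388,  0.05949923]), np.float64(0.0010990321758468544)) [ 0.68124375 -0.16660303  0.062     ]
[[ 0.6616 -0.154   0.062 ]
 [ 0.6981 -0.1521  0.062 ]
 [ 0.7013 -0.1794  0.062 ]
 [ 0.664  -0.1814  0.062 ]]
bar [ 0.67350456 -0.0631324   0.041     ] [ 0.68794489 -0.27876362  0.041     ] yaw 3.8312478025539844
[(30, 292, 306), (38, 292, 306), (46, 292, 315), (54, 293, 306), (62, 293, 306), (70, 293, 306), (78, 294, 307), (86, 294, 309), (94, 294, 315), (145, 296, 309), (153, 297, 309), (161, 297, 309), (169, 297, 309), (177, 298, 309), (185, 298, 310), (193, 298, 310)]
tray [[ 0.4573 -0.169   0.025 ]
 [ 0.5748 -0.1568  0.025 ]
 [ 0.5873 -0.2685  0.025 ]
 [ 0.4717 -0.2843  0.025 ]] [ 0.52277811 -0.21965756  0.025     ]
0.11817284065406596 5.937790430032337
0.1124380152863194 -83.59468451068557
0.11671951185934402 -172.21696856888826
0.1162180709649658 97.13652500095094
plate [ 0.61799541 -0.18883926  0.048     ]
endstop [ 0.67218902 -0.06168424  0.05      ]
cheek [ 0.66287021 -0.28362136  0.048     ]
cheekL [ 0.62529107 -0.27651033  0.048     ]
cheekR [ 0.69871877 -0.27533772  0.048     ]
```

Stop: yaw about 3.9°, origin near (0.681,-0.181), jaw about 0.028. Both lie in the stated ranges. The tray centre is at (0.523,-0.220), far edge about 90 mm short of the fence, which fits too. Now I go above the release and press.

>>> play_rows --moves '[{"linear":[0.5,0.5,-0.5],"rot":[0,0,0.5]},{"linear":[0.75,0.85,-1],"rot":[0,0,0]},{"linear":[0.5,0.75,-1],"rot":[0,0,0]},{"linear":[0.5,0.7,-1],"rot":[0,0,0]},{"linear":[0,0,-1],"rot":[0,0,0]},{"linear":[0,0,-1],"rot":[0,0,0]},{"linear":[0,0,-1],"rot":[0,0,0]},{"linear":[0,0,-0.5],"rot":[0,0,0]},{"linear":[0,0,-0.2],"rot":[0,0,0]},{"linear":[0,0,0],"rot":[0,0,0]},{"linear":[0,0,0],"rot":[0,0,0]}]'

```text
clock: 2.55
eef_pos: [0.6821, -0.1676, 0.0731]
orientation: [179.9, 0.0, 94.0]
wrist_force: [-0.1, 0.8, 0.0]
gripper_width: 0.0005
grasp_force: 0.0
```

```bash
python3 - <<'E'
from rig import sensors,camera
import cv2
S=camera("scene");D=camera("side")
cv2.imwrite("pics/c2.png",cv2.hconcat([cv2.resize(S[140:240,150:250],None,fx=4,fy=4),cv2.resize(D[170:270,225:325],None,fx=4,fy=4)]))
E
```

```text
(no output)
```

View pics/c2.png

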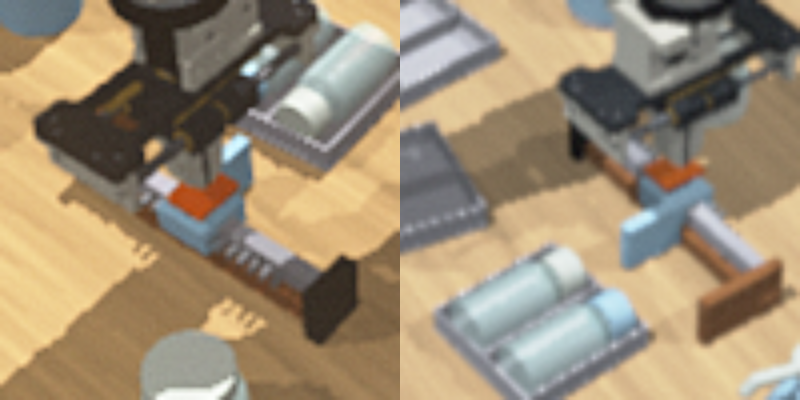

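Both views show the closed fingers centred over the orange tab (scene crop (205,190), side crop (670,165)), so I press down.

>>> play_rows --moves '[{"linear":[0,0,-0.2],"rot":[0,0,0]},{"linear":[0,0,-0.2],"rot":[0,0,0]},{"linear":[0,0,-0.15],"rot":[0,0,0]},{"linear":[0,0,-0.1],"rot":[0,0,0]},{"linear":[0,0,-0.1],"rot":[0,0,0]},{"linear":[0,0,0],"rot":[0,0,0]},{"linear":[0,0,0],"rot":[0,0,0]}]'

```text
clock: 3.35
eef_pos: [0.6816, -0.1676, 0.0534]
orientation: [180.0, 0.0, 94.0]
wrist_force: [-0.1, -1.4, 6.0]
gripper_width: 0.0004
grasp_force: 2.6
```

>>> play_rows --moves '[{"linear":[0,0,-0.05],"rot":[0,0,0]},{"linear":[0,0,-0.05],"rot":[0,0,0]},{"linear":[0,0,0],"rot":[0,0,0]},{"linear":[0,0,0],"rot":[0,0,0]}]'

```text
clock: 3.75
eef_pos: [0.6818, -0.168, 0.053]
orientation: [179.9, 0.0, 94.0]
wrist_force: [-6.9, 1.5, 21.2]
gripper_width: 0.0006
grasp_force: 10.9
```

```bash
python3 - <<'E'
from h import *
print(plane(calibration("side"),(326,300),0.),plane(calibration("scene"),(157,145),0.))
E
```

```text
[ 0.59200307 -0.47139928  0.        ] [ 0.60957802 -0.45436259  0.        ]
```

>>> play_rows --moves '[{"linear":[0,0,0.5],"rot":[0,0,0]},{"linear":[0,0,0.8],"rot":[0,0,0]},{"linear":[0,0,0],"rot":[0,0,0]}]'

```text
clock: 4.05
eef_pos: [0.6826, -0.1678, 0.0854]
orientation: [179.8, 0.0, 94.0]
wrist_force: [-0.1, -0.4, -0.9]
gripper_width: 0.0001
grasp_force: 0.0
```

>>> play_rows --moves '[{"linear":[-0.5,-0.8,0],"rot":[0,0,0]},{"linear":[-0.5,-0.8,0],"rot":[0,0,0]},{"linear":[-0.4,-0.7,0],"rot":[0,0,0]},{"linear":[0,0,0],"rot":[0,0,0]},{"linear":[0,0,-0.8],"rot":[0,0,0]},{"linear":[0,0,-0.9],"rot":[0,0,0]},{"linear":[0,0,-0.9],"rot":[0,0,0]},{"linear":[0,0,0],"rot":[0,0,0]},{"linear":[0,0,0],"rot":[0,0,0]}]'

```text
clock: 4.95
eef_pos: [0.6463, -0.2244, 0.0178]
orientation: [-180.0, -0.0, 94.0]
wrist_force: [0.6, -0.7, -0.2]
gripper_width: 0.0011
grasp_force: 0.0
```

```bash
python3 - <<'E'
from rig import sensors,camera
import cv2
S=camera("scene");D=camera("side")
cv2.imwrite("pics/c3.png",cv2.hconcat([cv2.resize(S[140:240,150:250],None,fx=4,fy=4),cv2.resize(D[170:270,225:325],None,fx=4,fy=4)]))
E
```

```text
(no output)
```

View pics/c3.png

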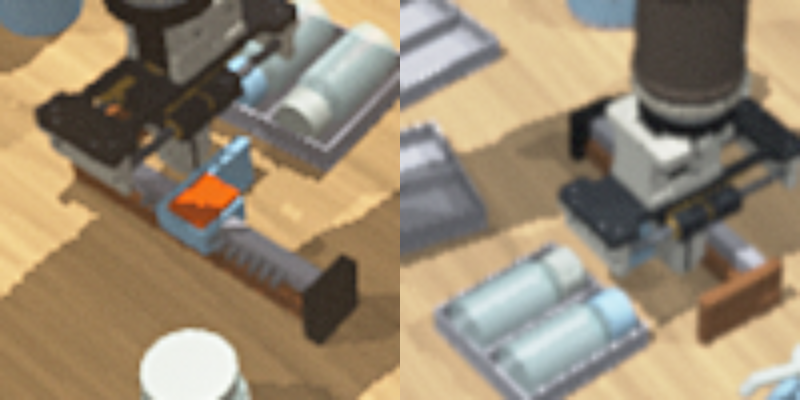

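The tab now sits down in the carriage (scene crop (205,200)), and the fingers are in the bay behind the plate, clear of the tray. I push along the stop's +y.

>>> play_rows --moves '[{"linear":[-0.02,0.3,0],"rot":[0,0,0]},{"linear":[-0.02,0.3,0],"rot":[0,0,0]},{"linear":[-0.02,0.3,0],"rot":[0,0,0]},{"linear":[-0.02,0.3,0],"rot":[0,0,0]},{"linear":[-0.02,0.3,0],"rot":[0,0,0]},{"linear":[-0.02,0.3,0],"rot":[0,0,0]},{"linear":[-0.02,0.3,0],"rot":[0,0,0]},{"linear":[0,0,0],"rot":[0,0,0]}]'

```text
clock: 5.85
eef_pos: [0.6427, -0.1704, 0.0179]
orientation: [-180.0, -0.1, 94.1]
wrist_force: [0.4, 0.0, -0.6]
gripper_width: 0.0008
grasp_force: 0.0
```

>>> play_rows --moves '[{"linear":[-0.02,0.3,0],"rot":[0,0,0]},{"linear":[-0.02,0.3,0],"rot":[0,0,0]},{"linear":[-0.02,0.3,0],"rot":[0,0,0]},{"linear":[-0.02,0.3,0],"rot":[0,0,0]},{"linear":[-0.02,0.3,0],"rot":[0,0,0]},{"linear":[-0.01,0.2,0],"rot":[0,0,0]},{"linear":[0,0.1,0],"rot":[0,0,0]},{"linear":[0,0,0],"rot":[0,0,0]}]'

```text
clock: 6.65
eef_pos: [0.6403, -0.1266, 0.018]
orientation: [180.0, -0.0, 94.0]
wrist_force: [0.2, -0.0, -0.4]
gripper_width: 0.0004
grasp_force: 0.0
```

```bash
python3 - <<'E'
from h import *
from rig import sensors,camera
S=camera("scene");D=camera("side");cv2.imwrite("pics/s4.png",S)
a=orange(S);b=orange(D);print(a[0],a[1],b[0],b[1]);print(plane(calibration("scene"),a[0],.053))
print(sensors.read_state()["wrist_force"])
E
```

```text
Traceback (most recent call last):
  File "h.py", line 16, in orange
    n,l,s,ce=cv2.connectedComponentsWithStats(m);i=1+np.argmax(s[1:,4]);return ce[i],s[i],(l==i).astype(np.uint8)
                                                     ~~~~~~~~~^^^^^^^^^
ValueError: attempt to get argmax of an empty sequence
```

Next, push further until firm contact.

>>> play_rows --moves '[{"linear":[-0.01,0.1,0],"rot":[0,0,0]},{"linear":[0,0.1,0],"rot":[0,0,0]},{"linear":[0,0,0],"rot":[0,0,0]},{"linear":[0,0,0],"rot":[0,0,0]}]'

```text
clock: 7.15
eef_pos: [0.6399, -0.1234, 0.0181]
orientation: [180.0, 0.1, 94.0]
wrist_force: [1.0, -4.2, 0.3]
gripper_width: 0.0008
grasp_force: 2.0
```

>>> play_rows --moves '[{"linear":[0,0.06,0],"rot":[0,0,0]},{"linear":[0,0.06,0],"rot":[0,0,0]},{"linear":[0,0,0],"rot":[0,0,0]},{"linear":[0,0,0],"rot":[0,0,0]}]'

```text
clock: 7.55
eef_pos: [0.6399, -0.1233, 0.0182]
orientation: [180.0, 0.2, 93.9]
wrist_force: [1.4, -11.0, -1.5]
gripper_width: 0.0005
grasp_force: 5.6
```

The jaw is at the end stop: motion stopped at y_s≈+60 plus half a finger, as predicted, and the force rose to 11 N. I back off, lift, and go in front of the tray while turning −90°.

>>> play_rows --moves '[{"linear":[0,-0.3,0],"rot":[0,0,0]},{"linear":[0,-0.1,0.6],"rot":[0,0,0]},{"linear":[0,0,1],"rot":[0,0,0]},{"linear":[0,0,1],"rot":[0,0,0]},{"linear":[-0.4,-0.2,1],"rot":[0,0,-0.6]},{"linear":[-0.8,-0.4,0.4],"rot":[0,0,-1]},{"linear":[-0.9,-0.4,0],"rot":[0,0,-1]},{"linear":[-0.9,-0.4,0],"rot":[0,0,-1]},{"linear":[-0.9,-0.4,0],"rot":[0,0,-1]},{"linear":[-0.9,-0.4,0],"rot":[0,0,-1]},{"linear":[-0.9,-0.4,0],"rot":[0,0,-1]},{"linear":[-0.9,-0.4,0],"rot":[0,0,-1]}]' --claw 0.55

```text
clock: 8.75
eef_pos: [0.4743, -0.2039, 0.119]
orientation: [-180.0, -0.1, 32.9]
wrist_force: [-0.4, 0.7, 0.4]
gripper_width: 0.0508
grasp_force: 0.0
```

>>> play_rows --moves '[{"linear":[-0.9,-0.4,0],"rot":[0,0,-1]},{"linear":[-0.7,-0.4,0],"rot":[0,0,-1]},{"linear":[0,0,0],"rot":[0,0,-1]},{"linear":[0,0,0],"rot":[0,0,-0.6]},{"linear":[0,0,0],"rot":[0,0,0]},{"linear":[0,0,0],"rot":[0,0,0]}]'

```text
clock: 9.35
eef_pos: [0.4352, -0.2239, 0.1185]
orientation: [-180.0, -0.1, 4.6]
wrist_force: [0.6, 0.4, -0.6]
gripper_width: 0.0504
grasp_force: 0.0
```

```bash
python3 - <<'E'
from h import *
from rig import sensors,camera
S=camera("scene");D=camera("side")
for n,I in(("scene",S),("side",D)):
    try:
        o=orange(I);print(n,o[0],o[1],plane(calibration(n),o[0],.053))
    except Exception as e: print(e)
s=sensors.read_state();print(s["joints"])
cv2.imwrite("pics/c5.png",cv2.hconcat([cv2.resize(S[130:230,160:260],None,fx=4,fy=4),cv2.resize(D[170:270,225:325],None,fx=4,fy=4)]))
E
```

```text
scene [223.64122137 203.67938931] [216 197  17  14 131] [ 0.67512511 -0.08195238  0.053     ]
side [277.43548387 200.11290323] [272 196  12   9  62] [ 0.67401629 -0.08481171  0.053     ]
[ -0.25578103  21.00057501  27.5359395  117.85156608 -13.80468016
  44.17173123 -49.75473817]
```

View pics/c5.png

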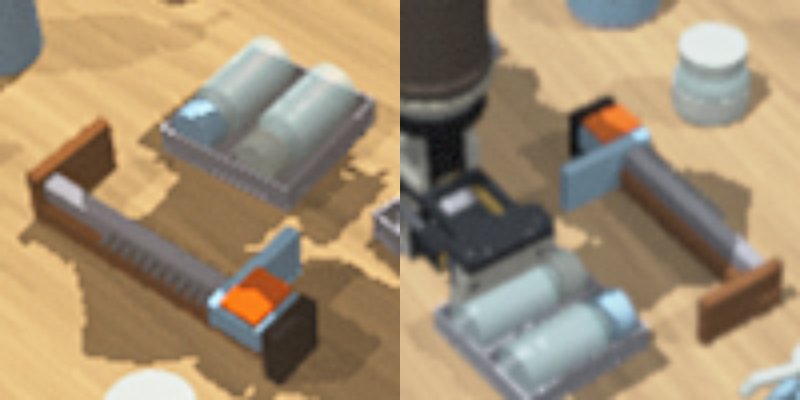

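The jaw sits against the black end stop with the release down (scene crop (258,298)), and the tray hasn't moved. I lower in front of the tray.

>>> play_rows --moves '[{"linear":[-0.1,-0.1,-0.8],"rot":[0,0,0]},{"linear":[0,0,-1],"rot":[0,0,0]},{"linear":[0,0,-1],"rot":[0,0,0]},{"linear":[0,0,-0.9],"rot":[0,0,0]},{"linear":[0,0,-0.5],"rot":[0,0,0]},{"linear":[0,0,0],"rot":[0,0,0]},{"linear":[0,0,0],"rot":[0,0,0]}]'

```text
clock: 10.15
eef_pos: [0.4325, -0.2272, 0.0134]
orientation: [-180.0, -0.0, 4.4]
wrist_force: [0.0, -1.4, -0.3]
gripper_width: 0.0505
grasp_force: 0.0
```

>>> play_rows --moves '[{"linear":[0.2,0.014,0],"rot":[0,0,0]},{"linear":[0.2,0.014,0],"rot":[0,0,0]},{"linear":[0.2,0.014,0],"rot":[0,0,0]},{"linear":[0.2,0.014,0],"rot":[0,0,0]},{"linear":[0.2,0.014,0],"rot":[0,0,0]},{"linear":[0.2,0.014,0],"rot":[0,0,0]},{"linear":[0.2,0.014,0],"rot":[0,0,0]},{"linear":[0.2,0.014,0],"rot":[0,0,0]}]'

```text
clock: 10.95
eef_pos: [0.4704, -0.2239, 0.0128]
orientation: [-179.9, 0.2, 4.4]
wrist_force: [-5.0, -0.2, 0.2]
gripper_width: 0.0501
grasp_force: 2.5
```

>>> play_rows --moves '[{"linear":[0.2,0.014,0],"rot":[0,0,0]},{"linear":[0.2,0.014,0],"rot":[0,0,0]},{"linear":[0.2,0.014,0],"rot":[0,0,0]},{"linear":[0.2,0.014,0],"rot":[0,0,0]},{"linear":[0.2,0.014,0],"rot":[0,0,0]},{"linear":[0.2,0.014,0],"rot":[0,0,0]},{"linear":[0.2,0.014,0],"rot":[0,0,0]}]'

```text
clock: 11.65
eef_pos: [0.5077, -0.2217, 0.013]
orientation: [180.0, 0.0, 4.4]
wrist_force: [-2.6, 0.3, -3.1]
gripper_width: 0.0505
grasp_force: 1.5
```

```bash
python3 - <<'E'
from h import *
from rig import sensors,camera
S=camera("scene");D=camera("side")
cv2.imwrite("pics/c6.png",cv2.hconcat([cv2.resize(S[130:230,160:260],None,fx=4,fy=4),cv2.resize(D[180:280,225:325],None,fx=4,fy=4)]))
print(sensors.read_state()["wrist_force"])
E
```

```text
[-0.18230131 -0.05256963 -0.16401416]
```

View pics/c6.png

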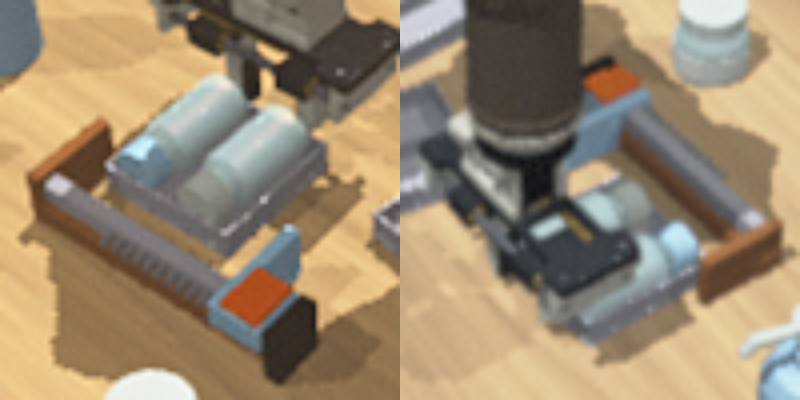

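```bash
python3 - <<'E'
from h import *
c=calibration("scene");t=np.radians(3.9);ex=np.array([np.cos(t),np.sin(t)]);ey=np.array([-ex[1],ex[0]])
for n,u,z in(("farR",(108,165),.025),("farL",(222,245),.025),("nearL",(326,150),.025),("cheekfront_in_top",(113,129),.048),("jawfront",(290,231),.048)):
    p=plane(c,(160+u[0]/4,130+u[1]/4),z);d=p[:2]-[.6815,-.181];print(n,p.round(4),"stop",(d@ex).round(4),(d@ey).round(4))
E
```

```text
farR [ 0.6411 -0.2689  0.025 ] stop -0.0463 -0.085
farL [ 0.6415 -0.1485  0.025 ] stop -0.0377 0.0351
nearL [ 0.5213 -0.1575  0.025 ] stop -0.1583 0.0344
cheekfront_in_top [ 0.6267 -0.2751  0.048 ] stop -0.061 -0.0901
jawfront [ 0.6143 -0.1067  0.048 ] stop -0.0619 0.0787
```

The picture shows the tray entering the bay, centred near y_s = −25 mm. It has about 15 mm to the cheek, 35 mm to the jaw, and 30–35 mm of travel left. Next I continue straight.

>>> play_rows --moves '[{"linear":[0.2,0.014,0],"rot":[0,0,0]},{"linear":[0.2,0.014,0],"rot":[0,0,0]},{"linear":[0.2,0.014,0],"rot":[0,0,0]},{"linear":[0.2,0.014,0],"rot":[0,0,0]},{"linear":[0.2,0.014,0],"rot":[0,0,0]},{"linear":[0.15,0.01,0],"rot":[0,0,0]},{"linear":[0.1,0.007,0],"rot":[0,0,0]},{"linear":[0,0,0],"rot":[0,0,0]}]'

```text
clock: 12.55
eef_pos: [0.5375, -0.2201, 0.0132]
orientation: [-180.0, 0.1, 4.3]
wrist_force: [-6.1, -0.4, 3.9]
gripper_width: 0.05
grasp_force: 3.1
```

>>> play_rows --moves '[{"linear":[0.08,0.006,0],"rot":[0,0,0]},{"linear":[0.08,0.006,0],"rot":[0,0,0]},{"linear":[0,0,0],"rot":[0,0,0]},{"linear":[0,0,0],"rot":[0,0,0]}]'

```text
clock: 12.95
eef_pos: [0.5409, -0.2198, 0.0132]
orientation: [-180.0, 0.1, 4.3]
wrist_force: [-8.4, 0.4, 4.3]
gripper_width: 0.0506
grasp_force: 4.1
```

>>> play_rows --moves '[{"linear":[0.08,0.006,0],"rot":[0,0,0]},{"linear":[0.08,0.006,0],"rot":[0,0,0]},{"linear":[0,0,0],"rot":[0,0,0]},{"linear":[0,0,0],"rot":[0,0,0]}]'

```text
clock: 13.35
eef_pos: [0.541, -0.2198, 0.013]
orientation: [-179.9, 0.5, 4.3]
wrist_force: [-21.4, -0.1, 16.6]
gripper_width: 0.0506
grasp_force: 10.3
```

The tray stopped at the predicted x with 21 N, so it's against the fence. I back off and lift clear.

>>> play_rows --moves '[{"linear":[-0.2,-0.014,0],"rot":[0,0,0]},{"linear":[-0.4,-0.03,0],"rot":[0,0,0]},{"linear":[-0.6,-0.04,0],"rot":[0,0,0]},{"linear":[-0.6,-0.04,0],"rot":[0,0,0]},{"linear":[0,0,0.8],"rot":[0,0,0]},{"linear":[0,0,1],"rot":[0,0,0]},{"linear":[0,0,1],"rot":[0,0,0]},{"linear":[-0.5,0,1],"rot":[0,0,0]},{"linear":[-0.5,0,0.8],"rot":[0,0,0]},{"linear":[0,0,0],"rot":[0,0,0]},{"linear":[0,0,0],"rot":[0,0,0]}]'

```text
clock: 14.45
eef_pos: [0.4773, -0.222, 0.1284]
orientation: [180.0, -0.1, 4.4]
wrist_force: [1.1, -0.4, -0.8]
gripper_width: 0.0505
grasp_force: 0.0
```

```bash
python3 - <<'E'
from h import *
from rig import camera
S=camera("scene");D=camera("side")
cv2.imwrite("pics/c7.png",cv2.hconcat([cv2.resize(S[130:230,160:260],None,fx=4,fy=4),cv2.resize(D[170:270,225:325],None,fx=4,fy=4)]))
E
```

```text
(no output)
```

View pics/c7.png

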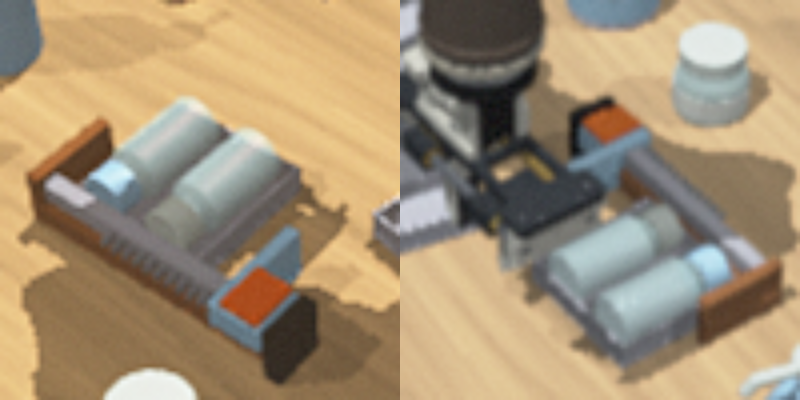

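Both views show the tray square against the fence with both bottles in it. The jaw is at the end stop, the release is down, and the arm touches nothing.

```bash
python3 -c "
from rig import job;print(job.close_job())"
```

```text
the job is handed in; nothing more can be done
None
```

The job is handed in at about 14.5 s on the robot's clock: release pressed down, jaw back at the end stop, and the tray against the fence with both bottles in it.

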